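# Put the deep wheel-nut socket away in the socket case

### The arm

A 6-joint arm with a two-finger parallel gripper is mounted at the origin on the work surface. World frame = base frame: x ahead of the robot, y to its left, z up, the work surface at z = 0. Lengths are in mm, angles in rad, forces in N, time in s.
With the tool pointing down it reaches from about 275 to 750 mm from the base axis. Payload 10.2 kg.
Tool frame: the origin (TCP) lies midway between the tips of the shut fingers; the grasp point (between the pads) lies 19 mm behind it; y points along the fingers, z is the direction in which the jaws open and shut, and the axes are right-handed (so a half turn about y gives the same grasp; the last joint's range is limited). The gripper opens to 88 mm and grips with 3 to 60 N. Pads are 18 mm wide; open, the fingers measure 123 mm over their backs; the gripper's body (75 mm by 187 mm) begins 45 mm behind the grasp point.
Start: joints at [1.026, 0.313, 1.498, -0, 1.331, -0.223], TCP at [166.057, 498.052, 238.72] pointing down, gripper open.
Joint ranges: [-2.94, 2.94], [-0.97, 2.17], [0.19, 2.56], [-1.23, 4.37], [0.02, 3.11], [-2.88, 2.88]. Speed limits (rad/s): [2.39, 2.39, 3.01, 3.14, 3.14, 3.14].

### API

Orientations are given as a 3x3 rotation matrix whose columns are the frame's x, y, z axes.
In Python, from rig import get_state, get_image, camera_model, job gives the robot as it stands.
- The arm moves only by the tool drive_tool, never from a script. Its argument "increments" is one flat list of numbers, 5 for each row, row after row: the shift along the tool's x, y, z in mm, then the turn about the tool's y in rad, then the closure, from 0 (fully open) to 1 (shut). In form: [x, y, z, turn, hand, x, y, z, turn, hand, ...]. A call has 1 to 20 rows; each row shifts and turns the commanded pose from where the row before left it, along the tool's axes as they then stand; what a row does not reach is not made up. A row lasts 1/10 s, in which the tool goes at most 50 mm and 8.59 degrees, less where a joint would pass 70% of its speed; a pose out of reach is approached as far as the arm can. A call with a gripper value outside its range is refused whole. The fingers move at their own pace and stop on an object; "grip_force" is the grip in N (left out, the last holds). Time passes only in rows, so rows that do not move let the fingers close. It gives the time, the measured TCP pose, the force and the opening at its end, in the units of the state.
- get_state(): the state, without advancing time (a new reading comes with each control period).
- get_image(name): name is "scene" or "side" or "wrist"; returns (picture, depth): 400x640x3 uint8, red, green, blue; 400x640 float32, mm along the optical axis (not along the pixel's ray), 0 where there is no reading.
- camera_model(name): a dict with "intrinsics" (3x3 intrinsics, pixels), "T" (4x4, takes a point from camera to world coordinates). Camera axes: x right, y down, z forward; pixel columns grow to the right and rows downward; lengths in mm; the calibration is good to about 2 mm. The wrist camera is an equidistant fisheye: a pixel r from the principal point sees the ray r / f radians off the axis. A picture is of the moment at which its call begins: read the wrist's pose just before it. camera_model takes no time and is no camera call; for the wrist camera it gives the pose at the moment of the call.
- job.hand_in(): hands the job in, once; it reports no verdict.
The state is a dict: "time_s": time; "joints": joint angles; "qvel": joint speeds; "effort": joint torques, N m; "ee_pos": TCP position; "tcp_rot": TCP orientation; "ft_force": force on the tool from outside, world axes, zero at the start; "wrist_torque": the same for the moment, N m; "opening": finger opening in mm.
Only numpy, scipy, OpenCV 4.12 (cv2) and the standard library are available. Lean on these libraries where they do the work, as an engineer would, in place of code of your own. Each camera call takes 0.05 s, during which the arm holds its last target. There are 200 camera calls.

### The job

Open the socket case on the bench: bring its lid up past upright and on back until it rests against the rubber buffer on the stay behind, pressing on the buffer only gently and never letting the lid slam. Then take the tall socket from the bench, stand it upright, fully on the bare rubber mat in the empty compartment, set down rather than dropped, and leave the lid resting back on its buffer. Leave the other things where they are.

Things in the scene. Friction and masses are not known exactly. Their poses are not given: they have to be found in the camera images.
- case: open-topped blue steel case screwed to the bench, 140 (x) x 320 (y) x 95 (z) mm, walls and floor 5 mm; two dividers as high as the walls part it along y into three equal compartments, each about 130 x 100 mm inside. Origin: centre of the underside. Its -x side is the front, the lid is hinged along the top of its +x (rear) wall. The inner floor is 5 mm above the origin.
- lid: the case's grey steel lid, shut at the start: plate 144 x 324 x 6 mm, 0.65 to 0.87 kg with its handle. Origin: middle of the hinge line, 0.5 mm above the case's rear rim, at the plate's underside. Shut, its axes are parallel to the case's and the plate reaches along -x; it opens by turning about +y (the front edge rises and goes over to the rear).
- lid_hinge (a point): the hinge (same point as the lid's origin). It is stiff (0.15 N m of friction): let go below about 75 degrees of opening, the lid falls shut and slams; from 78 to about 102 degrees it stays where it is left. The stay's buffer stops it somewhere between 92 and 108 degrees of opening; the setting is not reported: feel for it.
- lid_handle (a point): middle of the lid's handle: round steel bar 12 mm thick, 120 mm long along the hinge direction, in the plane of the plate, 50 mm ahead of its front edge, on a leg at each end; free all round, so that it can be pinched from above at every opening of the lid. It lies at (-194, 0, 3) mm in the lid's frame.
- stay: steel post behind the case, fixed to it, 225 mm tall, origin at its foot. 110 mm above the hinge an adjustable rod points forward (-x) from it, ending in a sprung rubber buffer, 22 mm thick, that meets the outer side of the opened lid. It gives 1 mm for each 4 N; pressing it with 2 to 15 N is right, above 25 N forces it. A push at the handle presses it with 1.8 times the push.
- mat: black rubber mat, 80 x 80 x 4 mm, stuck to the floor of the one empty compartment (which of the three varies). Origin: centre of its underside, axes as the case's.
- socket: the tall socket: plain dark steel cylinder standing on the bench, 36 mm in diameter, 85 mm tall, 0.3 to 0.48 kg. Origin: centre of its underside, z up along it.
- short_socket: bystander: a socket of the same diameter, 36 mm, only 45 mm tall, standing on the bench near the tall one. Origin: centre of its underside.
- jar: bystander: clear jar, 60 mm in diameter, 70 mm tall, standing in one of the compartments. Origin: centre of its underside.
- spacers: bystander: aluminium wheel spacers, 72 mm in diameter, 40 mm tall, lying in one of the compartments. Origin: centre of its underside.
- spanner: bystander: spanner, 220 mm long, lying on the left of the bench.
- spray: bystander: spray can, 60 mm in diameter, 190 mm tall, on the left of the bench. Origin: centre of its underside.
- mallet: bystander: hammer, 280 mm long, lying on the right of the bench.
- tin: bystander: steel bowl, 90 mm wide, 50 mm high, far right on the bench.
There are look-alikes about, which are no part of the job. What is shaped like the socket but pink or red is not meant.

How it is judged:
By the outcome, as a careful person would: the job done as asked, in the order asked, and still so for the second after the job is handed in, with the robot touching nothing.
It also fails if it takes over 72 s, if anything falls off the work surface, if the arm or the gripper's body presses on something with over 40 N, if the wrist force passes 120 N, or if a joint passes its speed limit or range.

## Working session

There is one attempt and no reset: what is moved stays moved. The work goes in short steps, Python scripts to look and compute and a tool call to move; the robot and the scene stay as the last step left them, time stands still between calls to the robot, and variables do not carry over. Pictures are saved under pics/ and viewed, about 8 in all and at most 12, crops included, and the job is handed in when it is done.

Besides the shell and the picture viewer there is one more tool, called after "Call:" as a command line: name --argument value ..., lists and objects as JSON in quotes. drive_tool: Moves the arm, as the interface text tells. Its arguments: {"type":"object","properties":{"increments":{"type":"array","items":{"type":"number"}},"grip_force":{"type":"number"}},"required":["increments"]}

```bash
mkdir -p pics; ls
cat > h.py <<'E'
from rig import get_state, get_image, camera_model, job
import numpy as np, cv2
np.set_printoptions(suppress=True, precision=3)
def save(n,im): cv2.imwrite(f'pics/{n}.png', im[:,:,::-1])
E
python3 - <<'E'
from h import *
s=get_state()
for k,v in s.items(): print(k,np.array(v))
a=[]
for n in('scene','side'):
    p,d=get_image(n); np.savez(f'{n}0.npz',p=p,d=d); save(n+'0',p)
    m=camera_model(n); print(n,np.array(m['intrinsics']),np.array(m['T']))
E
```

```text
pics
time_s 0.0
joints [ 1.026  0.313  1.498 -0.     1.331 -0.223]
qvel [-0.     0.001 -0.    -0.     0.     0.   ]
effort [  0.001 -40.221 -25.227   0.069   0.035  -0.   ]
ee_pos [165.924 497.831 238.17 ]
tcp_rot [[ 0.949 -0.001  0.316]
 [-0.316 -0.001  0.949]
 [-0.    -1.    -0.001]]
ft_force [-0.19   0.193  0.597]
wrist_torque [-0.062 -0.004  0.039]
opening 87.88516308759637
scene [[433.369   0.    322.916]
 [  0.    433.369 203.858]
 [  0.      0.      1.   ]] [[  -0.552    0.429   -0.715 1603.717]
 [   0.833    0.304   -0.462  647.015]
 [   0.019   -0.851   -0.525  849.258]
 [   0.       0.       0.       1.   ]]
side [[401.274   0.    315.103]
 [  0.    401.274 194.72 ]
 [  0.      0.      1.   ]] [[   0.892   -0.267    0.365  180.806]
 [  -0.452   -0.484    0.749 -838.272]
 [  -0.024   -0.833   -0.552  731.245]
 [   0.       0.       0.       1.   ]]
```

View pics/scene0.png

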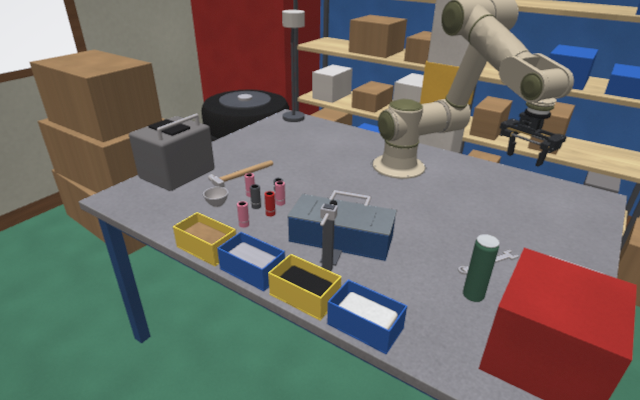

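View pics/side0.png

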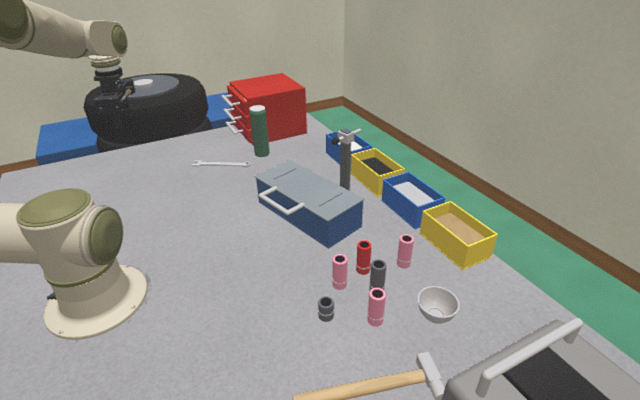

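The scene view shows the case at (342,225), handle at (350,198) and stay at (328,235). In the side view they are at (310,200), (281,202) and (345,160).

What could be taken for the tall socket, in side view pixels:
- dark tall (378,275)
- dark short (326,308)
- pink (340,271), (377,306), (405,251)
- red (364,257)

I choose the dark tall one at (378,275), which is (256,197) in the scene view. I'll measure it next.

```bash
cat >> h.py <<'E'
def cloud(n,d,m=None):
    m=m or camera_model(n); K=np.array(m['intrinsics']); T=np.array(m['T'])
    v,u=np.mgrid[0:d.shape[0],0:d.shape[1]]
    P=np.stack([(u-K[0,2])/K[0,0]*d,(v-K[1,2])/K[1,1]*d,d],-1)
    W=P@T[:3,:3].T+T[:3,3]; W[d<=0]=np.nan; return W
E
python3 - <<'E'
from h import *
for n,boxes in dict(scene=dict(lid=(285,190,400,240),handle=(325,185,375,205),sock=(248,180,264,212)),side=dict(lid=(250,155,368,222),handle=(250,180,305,216),sock=(368,255,388,292),short=(316,293,337,322),stay=(325,120,365,200))).items():
    f=np.load(n+'0.npz');p,d=f['p'],f['d']; W=cloud(n,d)
    hsv=cv2.cvtColor(p,cv2.COLOR_RGB2HSV)
    for k,(a,b,c,e) in boxes.items():
        w=W[b:e,a:c].reshape(-1,3); q=hsv[b:e,a:c].reshape(-1,3).astype(int)
        if k=='lid':
            s=w[(w[:,2]>92)&(w[:,2]<112)]; r=cv2.minAreaRect(s[:,:2].astype(np.float32)); print(n,k,r,np.nanmedian(s[:,2]),len(s),cv2.boxPoints(r).round().tolist())
        elif k=='handle':
            s=w[(w[:,2]>85)&(q[:,2]>140)]; print(n,k,len(s),np.median(s,0),s.min(0),s.max(0))
        elif k=='stay':
            s=w[(w[:,2]>130)]; print(n,k,len(s),np.median(s,0),s.min(0),s.max(0))
        else:
            s=w[(w[:,2]>10)&(q[:,2]<90)&(q[:,1]<90)]; t=s[s[:,2]>s[:,2].max()-6]
            print(n,k,len(s),s.min(0),s.max(0),'top',len(t),t.min(0),t.max(0), t.mean(0))
f=np.load('side0.npz')['p'][220:340,290:450]; g=np.load('scene0.npz')['p'][160:280,210:420]
save('crop1',np.hstack([cv2.resize(f,None,fx=3,fy=3)[:, :],cv2.resize(g,None,fx=1.5,fy=3)]))
E
```

```text
scene lid ((611.0166015625, 73.56893920898438), (284.6073913574219, 324.00872802734375), 16.48932456970215) 103.8505059026802 2603 [[429.0, 189.0], [521.0, -122.0], [793.0, -41.0], [701.0, 269.0]]
scene handle 215 [497.064  34.125 105.005] [460.198 -25.708  99.514] [573.484 112.62  110.418]
scene sock 190 [ 593.446 -301.787   10.277] [ 628.806 -269.135   90.669] top 31 [ 594.557 -301.787   84.783] [ 626.265 -271.805   90.669] [ 609.695 -287.441   87.522]
side lid ((594.7333984375, 68.57516479492188), (289.2294921875, 344.5326232910156), 48.8795166015625) 101.8665902854741 3409 [[370.0, 73.0], [629.0, -154.0], [820.0, 64.0], [560.0, 291.0]]
side handle 825 [535.848  74.839 102.061] [456.202 -27.635  86.69 ] [604.761 166.115 107.808]
side sock 306 [ 547.349 -360.74    11.087] [ 616.473 -277.426   88.2  ] top 77 [ 547.349 -360.74    82.288] [ 616.473 -277.426   88.2  ] [ 596.454 -300.482   85.51 ]
side short 172 [ 444.3   -319.167   10.062] [ 474.287 -286.68    48.074] top 79 [ 449.526 -318.755   42.09 ] [ 474.287 -286.68    48.074] [ 461.693 -300.306   45.554]
side stay 455 [748.363 105.796 202.498] [700.63   91.682 130.979] [821.38  136.769 226.966]
```

View pics/crop1.png

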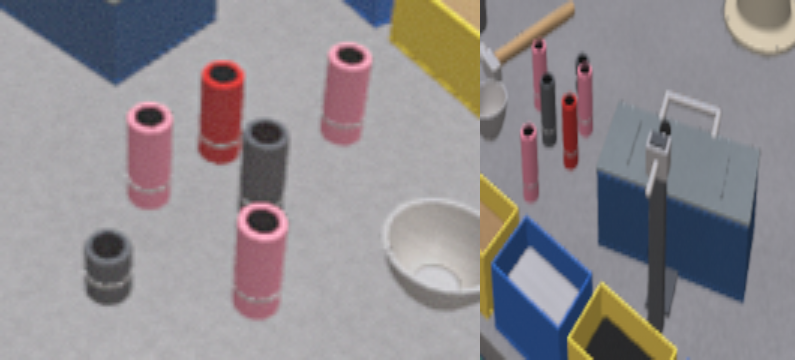

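The crop confirms one dark tall socket, at side pixel (378,275). A pink one at (377,306) stands in front of it, and red and pink ones stand near it. Next I'll get a clean lid fit and the neighbours' positions.

Run:
```python
from h import *
for n,(a,b,c,e) in dict(scene=(285,180,400,240),side=(250,155,368,222)).items():
    f=np.load(n+'0.npz');p,d=f['p'],f['d']; W=cloud(n,d)
    M=np.zeros(d.shape,np.uint8); z=W[...,2]
    M[b:e,a:c]=((z>96)&(z<113))[b:e,a:c]
    O=cv2.morphologyEx(M,cv2.MORPH_OPEN,np.ones((7,7)))
    s=W[O>0]; r=cv2.minAreaRect(s[:,:2].astype(np.float32)); print(n,'lid',r,np.median(s[:,2]),len(s),cv2.boxPoints(r).round().tolist())
    H=(M>0)&(cv2.dilate(O,np.ones((5,5)))==0)&(p.min(-1)>130); h=W[H]; 
    print(' handle',len(h),h[:,:2].min(0),h[:,:2].max(0),np.median(h,0), cv2.minAreaRect(h[:,:2].astype(np.float32)))
    hsv=cv2.cvtColor(p,cv2.COLOR_RGB2HSV)
    T=((z>15)&(z<95)&(W[...,0]>400)&(W[...,0]<760)&(W[...,1]<-120)&(W[...,1]>-420)).astype(np.uint8)
    # plan view clusters
    q=W[(T>0)&(z>30)]; img=np.zeros((200,200),np.uint8); ij=((q[:,:2]-[400,-500])/2).astype(int); img[ij[:,1],ij[:,0]]=1
    nl,L=cv2.connectedComponents(cv2.dilate(img,np.ones((3,3))))
    l=L[ij[:,1],ij[:,0]]
    for k in range(1,nl):
        w=q[l==k]
        if len(w)<25: continue
        t=w[w[:,2]>w[:,2].max()-8]; print('  cl',len(w),'min',w.min(0)[:2],'max',w.max(0),'topc',(t.min(0)+t.max(0))[:2]/2, 'rgb',np.median(p[(T>0)&(z>30)][l==k],0))
```

```text
scene lid ((594.9185791015625, 68.80642700195312), (150.47239685058594, 324.29779052734375), 16.313270568847656) 103.98680523417602 2073 [[477.0, 203.0], [568.0, -108.0], [713.0, -66.0], [622.0, 246.0]]
 handle 169 [460.198 -75.224] [709.227 105.344] [489.561  20.447 105.005] ((566.4657592773438, -8.968231201171875), (106.08889770507812, 296.19207763671875), 54.69025802612305)
  cl 107 min [ 647.803 -419.625] max [ 723.791 -372.711   54.913] topc [ 685.797 -395.588] rgb [93. 91. 90.]
  cl 131 min [ 536.658 -379.564] max [ 576.852 -341.685   91.557] topc [ 553.787 -364.077] rgb [145.  86. 102.]
  cl 34 min [ 447.655 -317.513] max [ 480.953 -288.648   50.467] topc [ 464.104 -303.081] rgb [81.5 79.5 83.5]
  cl 175 min [ 591.746 -309.969] max [ 628.806 -271.294   90.669] topc [ 609.005 -290.887] rgb [58. 58. 61.]
  cl 198 min [ 700.635 -264.4  ] max [ 741.156 -227.427   92.105] topc [ 720.027 -246.532] rgb [142.   85.  100.5]
  cl 169 min [ 520.557 -246.359] max [ 557.882 -212.759   91.066] topc [ 538.831 -229.559] rgb [141.  85.  99.]
  cl 184 min [ 597.259 -231.262] max [ 635.878 -195.
[... 512 characters left out ...]
 -395.677] rgb [166. 161. 158.]
  cl 452 min [ 534.168 -380.715] max [ 569.725 -344.635   88.56 ] topc [ 551.947 -362.598] rgb [158. 101. 114.]
  cl 232 min [ 444.656 -318.895] max [ 479.088 -280.407   48.601] topc [ 462.21  -299.651] rgb [81.  79.5 81. ]
  cl 391 min [ 587.942 -307.96 ] max [ 622.426 -271.346   88.2  ] topc [ 605.435 -289.369] rgb [79. 76. 77.]
  cl 341 min [ 700.971 -265.032] max [ 736.312 -228.673   88.293] topc [ 718.821 -246.293] rgb [157. 101. 113.]
  cl 371 min [ 518.263 -249.765] max [ 553.889 -215.154   88.464] topc [ 536.584 -231.983] rgb [160. 101. 116.]
  cl 350 min [ 596.16  -234.806] max [ 631.953 -196.46    87.75 ] topc [ 614.223 -214.864] rgb [138.  53.  53.]
```

Call:
drive_tool --increments '[36.8,0,-28.4,0,0.5,36.8,0,-28.4,0,0.5,36.8,0,-28.4,0,0.5,36.8,0,-28.4,0,0.5,36.8,0,-28.4,0,0.5,36.8,0,-28.4,0,0.5,36.8,0,-28.4,0,0.5,36.8,0,-28.4,0,0.5,36.8,0,-28.4,0,0.5,36.8,0,-28.4,0,0.5,36.8,0,-28.4,0,0.5,36.8,0,-28.4,0,0.5,0,0,0,0.1375,0.5,0,0,0,0.1375,0.5,0,0,0,0.1375,0.5,0,0,0,0.1375,0.5,0,0,0,0.1375,0.5,0,0,0,0.1375,0.5,0,0,0,0.1375,0.5]'

```text
time_s: 2.0
ee_pos: [477.0, 35.1, 238.4]
tcp_rot: [[0.277, -0.001, 0.961], [-0.961, 0.0, 0.277], [-0.0, -1.0, -0.001]]
ft_force: [-0.2, -0.3, -0.4]
opening: 44.1
```

Run:
```python
from h import *
s=get_state(); m=camera_model('wrist'); p,d=get_image('wrist')
print(s['time_s'],s['ee_pos'],s['tcp_rot'],s['opening'],s['joints'],s['ft_force']); print({k:(np.array(v) if k in('T','intrinsics') else v) for k,v in m.items()}); save('w1',p)
np.savez('w1.npz',p=p,d=d,T=m['T'],K=m['intrinsics'])
# buffer: side+scene points above z 150 around stay, in hinge frame
u=np.array([.959,.283]);v=np.array([-.283,.959]);h=np.array([664,90])
for n in('side','scene'):
    W=cloud(n,np.load(n+'0.npz')['d']).reshape(-1,3); a=(W[:,:2]-h)@u;b=(W[:,:2]-h)@v;z=W[:,2]
    k=(abs(b)<60)&(a>-40)&(a<150)&(z>130)&(z<260)
    print(n,k.sum()); 
    for lo in range(130,260,10):
        j=k&(z>=lo)&(z<lo+10)
        if j.sum(): print(lo,j.sum(),'u',np.percentile(a[j],[0,10,50,100]),'v',np.percentile(b[j],[0,50,100]))
```

```text
2.0 [477.036  35.105 238.43 ] [[ 0.277 -0.001  0.961]
 [-0.961  0.     0.277]
 [-0.    -1.    -0.001]] 44.103355531474485 [-0.172  0.21   1.632  0.     1.3   -0.453] [-0.213 -0.272 -0.356]
{'intrinsics': array([[309.707,   0.   , 324.391],
       [  0.   , 309.707, 197.961],
       [  0.   ,   0.   ,   1.   ]]), 'T': array([[  0.961,   0.263,   0.089, 454.323],
       [  0.278,  -0.91 ,  -0.308, 117.464],
       [ -0.   ,   0.32 ,  -0.947, 384.271],
       [  0.   ,   0.   ,   0.   ,   1.   ]])}
side 446
130 27 u [ 82.165  84.765  88.257 101.986] v [-16.161  -9.068  16.986]
140 34 u [83.734 84.57  87.3   99.636] v [-17.485  -4.485  16.353]
150 29 u [ 85.016  85.409  87.227 103.977] v [-15.754 -10.731  11.166]
160 31 u [ 82.617  83.849  88.362 103.712] v [-15.901  -7.947  10.348]
170 30 u [ 84.098  85.692  88.049 104.496] v [-15.492 -12.283  11.609]
180 27 u [ 83.535  84.552  87.169 105.198] v [-17.296  -9.588   9.674]
190 35 u [ 41.155  78.209  82.438 108.04 ] v [-21.751 -14.045   5.746]
200 85 u [ 38.379  42.659  81.619 149.982] v [-23.826  -6.13   18.409]
210 89 u [ 39.531  45.907  81.34  141.643] v [-22.45   -5.229  20.241]
220 59 u [ 80.258  82.144  91.049 108.412] v [-19.63   -2.788  19.501]
scene 475
130 35 u [ 89.162  97.108 103.181 107.607] v [-14.013   0.372  15.073]
140 34 u [ 89.223  99.991 103.149 107.431] v [-13.913   3.25   15.055]
150 33 u [ 91.409 101.227 103.6   107.255] v [-14.219   1.41   14.916]
160 34 u [ 90.434  95.485 104.455 108.4  ] v [-13.954   3.137  14.822]
170 30 u [ 93.124 101.121 103.834 107.429] v [-8.099  4.6   14.577]
180 21 u [ 95.588 102.356 104.183 108.143] v [-14.746   5.7    14.692]
190 27 u [ 82.454  99.861 107.883 112.754] v [-19.354   6.618  19.874]
200 48 u [ 48.577  94.386 108.766 148.362] v [-19.058   7.857  20.658]
210 111 u [ 42.079  51.776 108.769 148.249] v [-19.64    1.558  20.268]
220 102 u [ 77.711  86.818 101.187 110.957] v [-21.072   0.647  19.359]
```

View pics/w1.png

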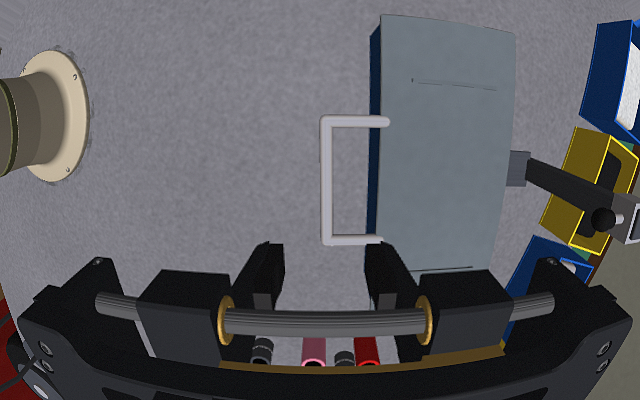

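The wrist view shows the handle bar as a vertical stripe at about column 326, rows 117–244, centred at (326,181). The lid lies to its right and the black buffer is at (603,219). Now the ray cast, with a depth check.

```bash
cat >> h.py <<'E'
def wray(px,K,T):
    x,y=(px[0]-K[0,2])/K[0,0],(px[1]-K[1,2])/K[1,1]; r=np.hypot(x,y)+1e-9
    c=np.array([np.sin(r)*x/r,np.sin(r)*y/r,np.cos(r)]); return c,T[:3,:3]@c,T[:3,3]
def wplane(px,K,T,z):
    _,w,o=wray(px,K,T); return o+w*(z-o[2])/w[2]
def wdepth(px,K,T,d):
    c,w,o=wray(px,K,T); return o+w*d/c[2]
E
python3 - <<'E'
from h import *
f=np.load('w1.npz');p,d,T,K=[f[k] for k in 'pdTK']
for v in(135,150,165,180,195,210,225):
    r=p[v,310:345].min(-1).astype(int); c=310+np.where(r>r.min()+.5*(r.max()-r.min()))[0]; uc=c.mean()
    print(v,c.min(),c.max(),wplane((uc,v),K,T,101),wdepth((uc,v),K,T,np.median(d[v,c[1]:c[-1]])))
for px in((326,122),(326,239),(515,32),(490,268),(380,15),(368,240)): print(px,wplane(px,K,T,101.5),wdepth(px,K,T,d[px[1],px[0]]))
E
```

```text
135 310 344 [466.861  84.676 101.   ] [471.324  73.003   0.154]
150 321 331 [469.336  70.791 101.   ] [469.178  71.281 103.968]
165 321 331 [473.313  57.096 101.   ] [473.135  57.661 103.651]
180 322 331 [477.835  43.234 101.   ] [477.626  43.896 103.527]
195 321 331 [481.559  28.731 101.   ] [481.278  29.645 103.919]
210 322 331 [486.345  14.032 101.   ] [486.024  15.07  103.843]
225 322 331 [490.836  -1.359 101.   ] [490.464  -0.15  103.883]
(326, 122) [462.065  95.839 101.5  ] [462.002  96.013 103.786]
(326, 239) [494.645 -16.229 101.5  ] [494.395 -15.398 103.257]
(515, 32) [617.441 250.326 101.5  ] [675.665 297.751   0.565]
(490, 268) [694.975  -4.262 101.5  ] [782.335 -48.45   -1.151]
(380, 15) [480.661 206.724 101.5  ] [490.096 238.698   0.208]
(368, 240) [536.376  -5.677 101.5  ] [535.918  -4.991 103.076]
```

Call:
drive_tool --increments '[-4.3,30,2.6,-0.008,0.5,0,30,0,0,0.5,0,30,0,0,0.5,0,30,0,0,0.5,0,20,0,0,0.5,0,12,0,0,0.5,0,7,0,0,0.5,0,0,0,0,0.5,0,0,0,0,1,0,0,0,0,1,0,0,0,0,1,0,0,0,0,1,0,0,0,0,1]' --grip_force 20

```text
time_s: 3.35
ee_pos: [477.1, 39.6, 79.9]
tcp_rot: [[0.291, -0.004, 0.957], [-0.957, -0.001, 0.291], [-0.0, -1.0, -0.004]]
ft_force: [-10.2, -4.0, 7.5]
opening: 11.1
```

Run:
```python
from h import *
f=lambda t:np.array([-194*np.cos(t)+3*np.sin(t),194*np.sin(t)+3*np.cos(t)])
th=np.radians([0,1,3,6,10,14,18,22,26,30,34,38,42,46,50,54,58,62,65,68,70,  73,76,79,82,85,88,90,92,94,96,98,99,100,101,102,103,104,105,106,107,108])
P=np.array([f(t) for t in th]).round(1); D=np.diff(P,axis=0).round(1)
print('; '.join(f'{np.degrees(t):.0f}: 0,{-b:.1f},{a:.1f}' for t,(a,b) in zip(th[1:],D)))
```

```text
1: 0,-3.4,0.1; 3: 0,-6.7,0.3; 6: 0,-10.2,1.0; 10: 0,-13.3,2.1; 14: 0,-13.2,3.0; 18: 0,-13.0,3.9; 22: 0,-12.7,4.9; 26: 0,-12.2,5.6; 30: 0,-11.9,6.6; 34: 0,-11.4,7.3; 38: 0,-10.8,8.2; 42: 0,-10.2,8.8; 46: 0,-9.6,9.6; 50: 0,-8.9,10.2; 54: 0,-8.2,10.8; 58: 0,-7.4,11.3; 62: 0,-6.6,11.9; 65: 0,-4.4,9.1; 68: 0,-3.9,9.4; 70: 0,-2.3,6.4; 73: 0,-3.1,9.6; 76: 0,-2.6,9.9; 79: 0,-2.0,9.9; 82: 0,-1.5,10.1; 85: 0,-1.0,10.1; 88: 0,-0.5,10.1; 90: 0,-0.0,6.8; 92: 0,0.2,6.8; 94: 0,0.5,6.7; 96: 0,0.7,6.8; 98: 0,0.9,6.7; 99: 0,0.6,3.3; 100: 0,0.6,3.3; 101: 0,0.6,3.4; 102: 0,0.8,3.3; 103: 0,0.7,3.3; 104: 0,0.9,3.2; 105: 0,0.9,3.3; 106: 0,0.9,3.3; 107: 0,1.1,3.2; 108: 0,1.0,3.2
```

Call:
drive_tool --increments '[0,-3.4,-0.9,0,1,0,-6.7,0.3,0,1,0,-10.2,1,0,1,0,-13.3,2.1,0,1,0,-13.2,3,0,1,0,-13,3.9,0,1,0,-12.7,4.9,0,1,0,-12.2,5.6,0,1,0,-11.9,6.6,0,1]' --grip_force 25

```text
time_s: 4.25
ee_pos: [505.5, 48.0, 177.4]
tcp_rot: [[0.29, 0.005, 0.957], [-0.957, 0.001, 0.29], [0.001, -1.0, 0.005]]
ft_force: [16.2, 3.0, -16.2]
opening: 10.2
```

Call:
drive_tool --increments '[0,-10.7,8.6,0,1,0,-10.8,8.2,0,1,0,-10.2,8.8,0,1,0,-9.6,9.6,0,1,0,-8.9,10.2,0,1,0,-8.2,10.8,0,1,0,-7.4,11.3,0,1]'

```text
time_s: 4.95
ee_pos: [569.0, 67.1, 240.4]
tcp_rot: [[0.29, -0.002, 0.957], [-0.957, -0.0, 0.29], [-0.0, -1.0, -0.002]]
ft_force: [10.2, -3.7, -24.0]
opening: 9.6
```

Call:
drive_tool --increments '[0,-5.1,12.4,0,1,0,-2.9,9.6,0,1,0,-3.4,9.4,0,1,0,-2.3,6.4,0,1,0,-3.1,9.6,0,1]'

```text
time_s: 5.45
ee_pos: [613.7, 80.3, 258.5]
tcp_rot: [[0.29, -0.002, 0.957], [-0.957, -0.001, 0.29], [0.001, -1.0, -0.002]]
ft_force: [1.8, -5.6, -13.4]
opening: 8.9
```

Run:
```python
from h import *
s=get_state(); p,d=get_image('wrist'); q,e=get_image('side')
print(s['ee_pos'],s['opening'],s['ft_force'],s['joints'],s['wrist_torque'])
save('c2',np.hstack([cv2.resize(p[180:380,180:500],(480,300)),cv2.resize(q[60:240,200:392],(320,300))]))
```

```text
[613.693  80.326 258.5  ] 8.889888927418477 [  1.784  -5.647 -13.373] [-0.058  0.516  1.151 -0.001  1.477 -0.352] [-0.963 -0.107 -0.048]
```

View pics/c2.png

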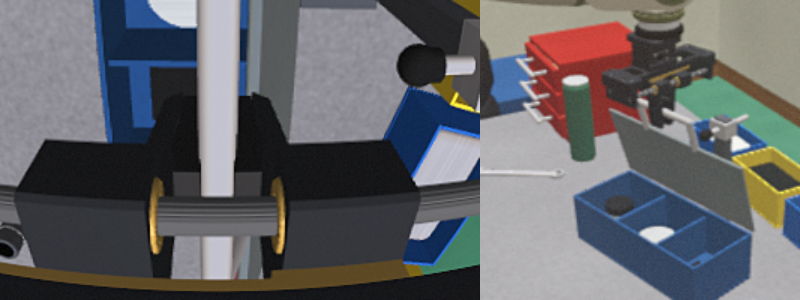

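Call:
drive_tool --increments '[0,-1.6,9.9,0,1,0,-1.5,9.9,0,1,0,-1.2,10.1,0,1,0,-0.7,10.1,0,1,0,-0.2,10.1,0,1,0,0,6.8,0,1,0,0.2,6.8,0,1]'

```text
time_s: 6.25
ee_pos: [674.7, 98.4, 263.2]
tcp_rot: [[0.289, -0.003, 0.957], [-0.957, -0.002, 0.289], [0.001, -1.0, -0.003]]
ft_force: [-0.1, -6.9, -9.9]
opening: 8.8
```

Call:
drive_tool --increments '[0.7,0.8,5,0,1,0,0.6,5,0,1,0,0.6,4,0,1,0,0.5,4,0,1]'

```text
time_s: 6.65
ee_pos: [692.2, 103.6, 261.0]
tcp_rot: [[0.29, -0.001, 0.957], [-0.957, -0.001, 0.29], [0.0, -1.0, -0.002]]
ft_force: [-0.6, -6.2, -8.2]
opening: 8.6
```

Call:
drive_tool --increments '[0,0.4,2,0,1,0,0.4,2,0,1,0,0,0,0,1]'

```text
time_s: 6.95
ee_pos: [696.1, 104.8, 260.2]
tcp_rot: [[0.29, -0.001, 0.957], [-0.957, -0.001, 0.29], [0.0, -1.0, -0.001]]
ft_force: [0.6, -4.8, -7.3]
opening: 8.1
```

Call:
drive_tool --increments '[0,0.5,2,0,1,0,0.5,2,0,1,0,0,0,0,1]'

```text
time_s: 7.25
ee_pos: [699.9, 106.0, 259.3]
tcp_rot: [[0.29, -0.001, 0.957], [-0.957, -0.001, 0.29], [0.0, -1.0, -0.001]]
ft_force: [1.2, -5.9, -6.3]
opening: 8.5
```

Call:
drive_tool --increments '[0,0.5,2,0,1,0,0.5,2,0,1,0,0,0,0,1]'

```text
time_s: 7.55
ee_pos: [703.8, 107.1, 258.4]
tcp_rot: [[0.29, -0.0, 0.957], [-0.957, -0.001, 0.29], [0.001, -1.0, -0.001]]
ft_force: [0.9, -5.4, -5.7]
opening: 8.6
```

Call:
drive_tool --increments '[0,0.5,2,0,1,0,0.5,2,0,1,0,0,0,0,1]'

```text
time_s: 7.85
ee_pos: [707.6, 108.3, 257.5]
tcp_rot: [[0.29, -0.0, 0.957], [-0.957, -0.001, 0.29], [0.0, -1.0, -0.001]]
ft_force: [-0.2, -5.5, -6.8]
opening: 8.3
```

Call:
drive_tool --increments '[0,0.4,1.5,0,1,0,0.3,1,0,1,0,0,0,0,1]'

```text
time_s: 8.15
ee_pos: [709.9, 109.0, 256.9]
tcp_rot: [[0.29, -0.0, 0.957], [-0.957, -0.001, 0.29], [0.001, -1.0, -0.001]]
ft_force: [0.8, -5.5, -6.2]
opening: 8.4
```

Call:
drive_tool --increments '[0,0.3,1,0,1,0,0.3,1,0,1,0,0,0,0,1]'

```text
time_s: 8.45
ee_pos: [711.8, 109.5, 256.3]
tcp_rot: [[0.29, -0.001, 0.957], [-0.957, -0.001, 0.29], [0.001, -1.0, -0.001]]
ft_force: [-1.3, -6.0, -4.9]
opening: 8.4
```

Call:
drive_tool --increments '[0,0.4,1,0,1,0,0,0,0,1]'

```text
time_s: 8.65
ee_pos: [712.8, 109.8, 256.0]
tcp_rot: [[0.29, -0.0, 0.957], [-0.957, -0.001, 0.29], [0.001, -1.0, -0.001]]
ft_force: [-0.1, -4.6, -5.2]
opening: 8.5
```

Call:
drive_tool --increments '[0,0.4,1,0,1,0,0,0,0,1]'

```text
time_s: 8.85
ee_pos: [713.8, 110.1, 255.6]
tcp_rot: [[0.29, -0.0, 0.957], [-0.957, -0.001, 0.29], [0.001, -1.0, -0.0]]
ft_force: [-0.3, -5.0, -5.9]
opening: 8.1
```

Call:
drive_tool --increments '[0,0.4,1,0,1,0,0.4,1,0,1,0,0,0,0,1]'

```text
time_s: 9.15
ee_pos: [715.7, 110.7, 255.0]
tcp_rot: [[0.29, 0.0, 0.957], [-0.957, -0.001, 0.29], [0.001, -1.0, -0.0]]
ft_force: [-0.4, -5.3, -4.4]
opening: 8.4
```

Run:
```python
from h import *
for i in range(3):
    s=get_state(); p,d=get_image('wrist'); print(s['ft_force'])
save('c3',cv2.resize(p[100:300,300:640],(782,460)))
```

```text
[-0.444 -5.277 -4.362]
[ 0.875 -4.931 -4.639]
[ 0.98  -5.356 -5.454]
```

View pics/c3.png

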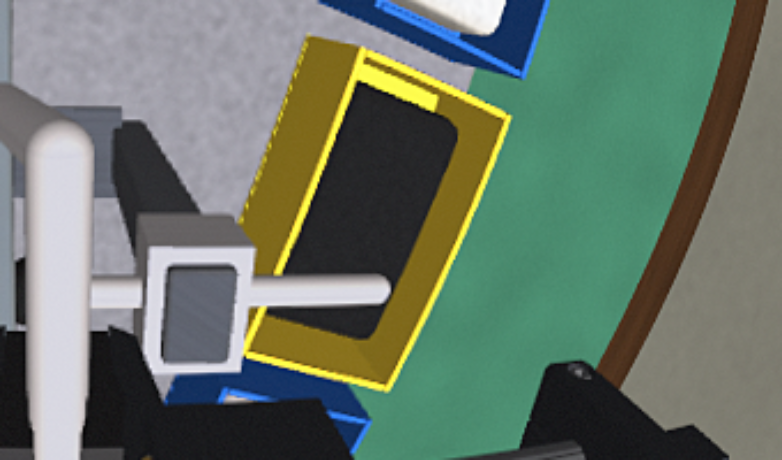

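The picture shows the buffer's dark edge at about (20,285) in the crop, just behind the lid and not yet pressed. I'll continue in 2 mm steps.

Call:
drive_tool --increments '[0,0.5,1,0,1,0,0.5,1,0,1,0,0,0,0,1]'

```text
time_s: 9.6
ee_pos: [717.6, 111.2, 254.3]
tcp_rot: [[0.29, 0.0, 0.957], [-0.957, -0.001, 0.29], [0.001, -1.0, -0.0]]
ft_force: [-1.2, -5.2, -2.3]
opening: 8.6
```

Call:
drive_tool --increments '[0,0.5,1,0,1,0,0.5,1,0,1,0,0,0,0,1]'

```text
time_s: 9.9
ee_pos: [719.2, 111.7, 253.7]
tcp_rot: [[0.29, -0.0, 0.957], [-0.957, -0.001, 0.29], [0.001, -1.0, -0.0]]
ft_force: [-3.5, -6.5, -0.8]
opening: 8.6
```

Run:
```python
from h import *
for i in range(3):
    s=get_state(); p,d=get_image('wrist'); print(s['ft_force'],s['ft_force']@np.array([.957,.29,0]))
c=p[200:290,470:640];save('c3b',cv2.resize(c,(680,360)))
```

```text
[-3.484 -6.533 -0.845] -5.22893427174155
[-3.967 -6.048 -1.2  ] -5.550426239297643
[-3.996 -5.65  -2.005] -5.462861808146355
```

Call:
drive_tool --increments '[0,0,0,0,0.7,0,0,0,0,0.5,0,0,0,0,0.5,0,0,0,0,0.5,0,-10,0,0,0.5,0,-25,0,0,0.5,0,-30,0,0,0.5,0,-20,0,0,0.5,0,0,0,0,0.5]'

```text
time_s: 10.95
ee_pos: [719.8, 112.4, 341.5]
tcp_rot: [[0.29, 0.007, 0.957], [-0.957, 0.0, 0.29], [0.002, -1.0, 0.006]]
ft_force: [-0.3, 0.1, 0.8]
opening: 43.9
```

Run:
```python
from h import *
s=get_state(); print(s['time_s'],s['ee_pos'],s['opening'],s['ft_force'],s['joints'])
p,d=get_image('side'); np.savez('side1.npz',p=p,d=d); g,e=get_image('scene'); np.savez('scene1.npz',p=g,d=e)
save('c4',np.hstack([cv2.resize(p[70:250,230:390],(400,450)),cv2.resize(g[120:260,260:420],(400,450))]))
```

```text
10.95 [719.826 112.4   341.494] 43.9260622338183 [-0.338  0.056  0.792] [-0.005  0.853  0.368  0.     1.914 -0.3  ]
```

View pics/c4.png

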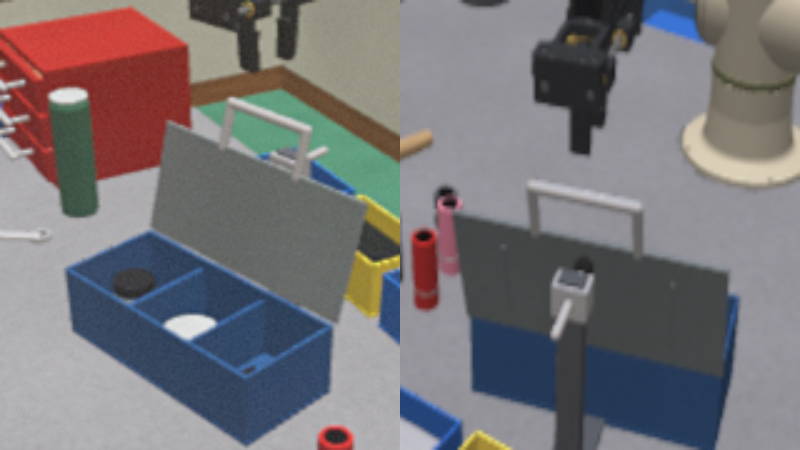

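The lid stays back on its buffer with the hand off. The jar or spacers sit in the +y and middle compartments, so the mat should be in the −y one. I'll turn the jaws to lie along the case's y axis, so the camera faces away from the lid, and look over that compartment.

Call:
drive_tool --increments '[26.3,0,-32.3,0,0.4,26.3,0,-32.3,0,0.4,26.3,0,-32.3,0,0.4,26.3,0,-32.3,0,0.4,0,0,0,-0.1428,0.4,0,0,0,-0.1428,0.4,0,0,0,-0.1428,0.4,0,0,0,-0.1428,0.4,0,0,0,-0.1428,0.4,0,0,0,-0.1428,0.4,0,0,0,-0.1428,0.4,0,0,0,-0.1428,0.4,0,0,0,-0.1428,0.4,0,0,0,-0.1428,0.4,0,0,0,-0.1428,0.4,0,0,0,0,0.4]'

```text
time_s: 12.65
ee_pos: [625.9, -25.7, 336.2]
tcp_rot: [[0.957, -0.002, -0.292], [0.292, 0.001, 0.957], [-0.002, -1.0, 0.001]]
ft_force: [-0.9, -0.4, -0.5]
opening: 52.7
```

Run:
```python
from h import *
s=get_state(); m=camera_model('wrist'); p,d=get_image('wrist')
print(s['time_s'],s['ee_pos'],s['tcp_rot'],s['opening'],s['joints'],s['ft_force']); save('w2',p)
np.savez('w2.npz',p=p,d=d,T=m['T'],K=m['intrinsics']); print(np.array(m['T']))
```

```text
12.65 [625.864 -25.721 336.243] [[ 0.957 -0.002 -0.292]
 [ 0.292  0.001  0.957]
 [-0.002 -1.     0.001]] 52.710866547118314 [-0.228  0.516  0.954  0.     1.674 -2.094] [-0.889 -0.41  -0.481]
[[ -0.292   0.906   0.306 546.16 ]
 [  0.956   0.276   0.097 -48.945]
 [  0.003   0.321  -0.947 482.234]
 [  0.      0.      0.      1.   ]]
```

View pics/w2.png

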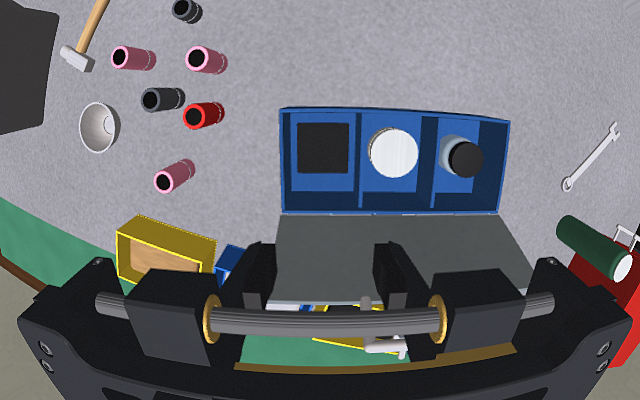

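The wrist view shows the black mat at (323,147), in the −y compartment, with the white disc and jar in the other two. The tall dark socket is at about (162,99), with its top at (150,100). Now I'll measure both.

Run:
```python
from h import *
f=np.load('w2.npz');p,d,T,K=[f[k] for k in 'pdTK']
M=np.zeros(p.shape[:2],np.uint8);M[110:185,285:358]=(p.max(-1)<60)[110:185,285:358]
c=max(cv2.findContours(M,0,2)[0],key=cv2.contourArea).reshape(-1,2)
P=np.array([wplane(q,K,T,9) for q in c]); print('mat',cv2.minAreaRect(P[:,:2].astype(np.float32)))
D=np.array([wdepth((x,y),K,T,d[y,x]) for x,y in np.argwhere(cv2.erode(M,np.ones((7,7)))>0)[:,::-1]]); print(' depth z',np.median(D,0))
# socket: depth points
B=[(x,y) for y in range(80,118) for x in range(135,187) if d[y,x]>0]
W=np.array([wdepth(q,K,T,d[q[1],q[0]]) for q in B]); t=W[(W[:,2]>75)]
k=(W[:,2]>25)&(W[:,1]<-255); w=W[k]; print('sock',len(w),w.min(0),w.max(0)); t=w[w[:,2]>w[:,2].max()-7]; print(' top',len(t),cv2.minEnclosingCircle(t[:,:2].astype(np.float32)),t.max(0))
# case rims
R=np.array([wplane(q,K,T,95) for q in((280,107),(509,120),(281,213),(500,214))]);print(R)
```

```text
mat ((621.8920288085938, -27.476730346679688), (77.26246643066406, 78.7738265991211), 16.760494232177734)
 depth z [620.483 -27.926   8.927]
sock 796 [ 588.247 -302.176   25.155] [ 624.397 -266.713   87.378]
 top 410 ((606.5624389648438, -285.41796875), 18.183656692504883) [ 623.968 -267.599   87.378]
[[573.41  -96.927  95.   ]
 [485.247 204.912  95.   ]
 [708.938 -59.284  95.   ]
 [618.361 252.99   95.   ]]
```

Call:
drive_tool --increments '[-15.75,20,-40.8,0,0.35,-15.75,20,-40.8,0,0.35,-15.75,20,-40.8,0,0.35,-15.75,20,-40.8,0,0.35,-15.75,20,-40.8,0,0.35,-15.75,20,-40.8,0,0.35,0,30,0,0,0.35,0,30,0,0,0.35,0,20,0,0,0.35,0,0,0,0,0.35]'

```text
time_s: 13.7
ee_pos: [605.5, -286.7, 134.0]
tcp_rot: [[0.958, -0.005, -0.287], [0.287, 0.004, 0.958], [-0.004, -1.0, 0.005]]
ft_force: [0.2, -0.5, -0.8]
opening: 57.4
```

Run:
```python
from h import *
s=get_state(); m=camera_model('wrist'); p,d=get_image('wrist'); K=np.array(m['intrinsics']);T=np.array(m['T'])
e=np.array(s['ee_pos']);R=np.array(s['tcp_rot']);print(e,s['opening'],s['ft_force'])
W=np.array([wdepth((x,y),K,T,d[y,x]) for y in range(0,300,2) for x in range(100,540,2) if d[y,x]>0])
w=W[(np.hypot(*(W[:,:2]-[607,-287.5]).T)<30)&(W[:,2]>40)&(W[:,2]<92)]; t=w[w[:,2]>77]
print(len(w),w.min(0),w.max(0),cv2.minEnclosingCircle(t[:,:2].astype(np.float32)))
c=np.array([*cv2.minEnclosingCircle(t[:,:2].astype(np.float32))[0],85]); print('tool-frame offset',R.T@(c-e))
save('w3',p)
```

```text
[ 605.512 -286.671  134.05 ] 57.401768810721386 [ 0.203 -0.548 -0.839]
652 [ 588.473 -304.24    40.668] [ 623.08  -268.628   87.149] ((605.9490966796875, -286.2468566894531), 17.801790237426758)
tool-frame offset [ 0.741 49.048  0.024]
```

Call:
drive_tool --increments '[0,25,0,0,0.35,0,25,0,0,0.35,0,20,0,0,0.35,0,10,0,0,0.35,0,5,0,0,0.35,0,0,0,0,0.7,0,0,0,0,1,0,0,0,0,1,0,0,0,0,1,0,0,0,0,1]' --grip_force 35

```text
time_s: 14.75
ee_pos: [607.4, -287.7, 53.8]
tcp_rot: [[0.957, 0.001, -0.29], [0.29, -0.001, 0.957], [0.001, -1.0, -0.001]]
ft_force: [-0.7, 1.6, 5.3]
opening: 34.4
```

Call:
drive_tool --increments '[0,-5,0,0,1,0,-20,0,0,1,0,-30,0,0,1,0,-35,0,0,1,0,-40,0,0,1,0,-20,0,0,1,0,0,0,0,1]'

```text
time_s: 15.45
ee_pos: [607.6, -288.0, 205.5]
tcp_rot: [[0.957, 0.004, -0.29], [0.29, -0.003, 0.957], [0.003, -1.0, -0.004]]
ft_force: [-0.0, 0.2, -4.3]
opening: 34.6
```

Call:
drive_tool --increments '[14.9,0,40.85,0,1,14.9,0,40.85,0,1,14.9,0,40.85,0,1,14.9,0,40.85,0,1,14.9,0,40.85,0,1,14.9,0,40.85,0,1,0,0,0,0,1,0,0,0,0,1]'

```text
time_s: 16.25
ee_pos: [620.8, -26.4, 200.8]
tcp_rot: [[0.956, -0.003, -0.292], [0.292, 0.0, 0.956], [-0.003, -1.0, 0.001]]
ft_force: [-0.5, -0.5, -4.4]
opening: 34.7
```

Run:
```python
from h import *
s=get_state(); p,d=get_image('wrist'); print(s['ee_pos'],s['opening'],s['ft_force']); save('w4',p)
print(np.array(s['tcp_rot']).T@(np.array([622,-27.5,62.8])-s['ee_pos']))
```

```text
[620.771 -26.357 200.842] 34.73374536896896 [-0.464 -0.479 -4.443]
[  1.229 138.037  -1.617]
```

View pics/w4.png

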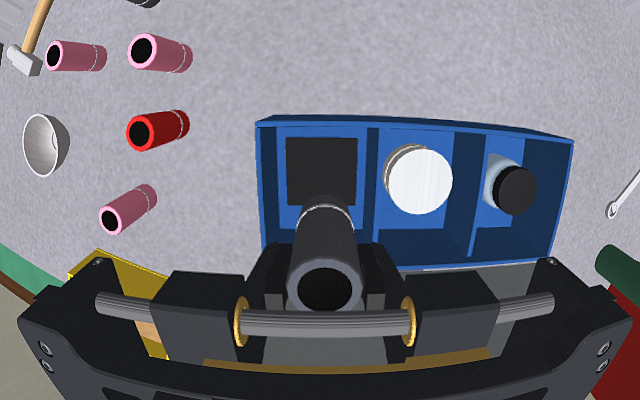

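The socket hangs upright in the fingers, and the mat at (321,170) is clear. I'll lower it now.

Call:
drive_tool --increments '[1.2,15,-1.6,0,1,0,25,0,0,1,0,25,0,0,1,0,25,0,0,1,0,20,0,0,1,0,12,0,0,1,0,6,0,0,1,0,3,0,0,1,0,0,0,0,1]'

```text
time_s: 17.2
ee_pos: [623.2, -28.5, 72.1]
tcp_rot: [[0.957, 0.001, -0.29], [0.29, -0.0, 0.957], [0.001, -1.0, -0.0]]
ft_force: [-0.1, 0.4, -4.2]
opening: 34.4
```

Call:
drive_tool --increments '[0,1.5,0,0,1,0,1.5,0,0,1,0,0,0,0,1]'

```text
time_s: 17.5
ee_pos: [623.0, -28.2, 68.9]
tcp_rot: [[0.957, 0.0, -0.29], [0.29, -0.0, 0.957], [0.0, -1.0, -0.0]]
ft_force: [0.5, 0.4, -4.1]
opening: 34.5
```

Call:
drive_tool --increments '[0,1.5,0,0,1,0,1.5,0,0,1,0,1,0,0,1,0,0,0,0,1]'

```text
time_s: 17.9
ee_pos: [622.9, -28.2, 64.5]
tcp_rot: [[0.957, -0.0, -0.29], [0.29, 0.0, 0.957], [-0.0, -1.0, 0.0]]
ft_force: [-0.8, 0.6, -5.0]
opening: 34.7
```

Call:
drive_tool --increments '[0,1,0,0,1,0,0.7,0,0,1,0,0,0,0,1]'

```text
time_s: 18.2
ee_pos: [623.0, -28.2, 63.0]
tcp_rot: [[0.957, -0.0, -0.29], [0.29, -0.0, 0.957], [-0.0, -1.0, 0.0]]
ft_force: [0.6, -0.5, -4.8]
opening: 34.7
```

Call:
drive_tool --increments '[0,0.7,0,0,1,0,0.5,0,0,1,0,0,0,0,1]'

```text
time_s: 18.5
ee_pos: [623.3, -28.2, 62.9]
tcp_rot: [[0.957, 0.001, -0.29], [0.29, -0.0, 0.957], [0.001, -1.0, -0.001]]
ft_force: [-2.7, 0.8, 5.0]
opening: 34.6
```

Call:
drive_tool --increments '[0,0.7,0,0,1,0,0,0,0,1]'

```text
time_s: 18.7
ee_pos: [623.5, -28.2, 62.9]
tcp_rot: [[0.957, 0.002, -0.29], [0.29, -0.0, 0.957], [0.002, -1.0, -0.001]]
ft_force: [-4.6, 1.0, 9.2]
opening: 34.4
```

Call:
drive_tool --increments '[0,-0.9,0,0,1,0,0,0,0,0.7,0,0,0,0,0.47,0,0,0,0,0.47,0,0,0,0,0.47,0,-10,0,0,0.47,0,-25,0,0,0.47,0,-40,0,0,0.47,0,-40,0,0,0.47,0,-40,0,0,0.47,0,-40,0,0,0.47,-20,-20,0,0,0.47,-30,0,0,0,0.47,0,0,0,0,0.47]'

```text
time_s: 20.1
ee_pos: [573.3, -43.2, 278.6]
tcp_rot: [[0.957, 0.001, -0.289], [0.289, -0.001, 0.957], [0.001, -1.0, -0.001]]
ft_force: [0.8, 0.5, -0.0]
opening: 46.7
```

Run:
```python
from h import *
s=get_state(); m=camera_model('wrist'); p,d=get_image('wrist'); K=np.array(m['intrinsics']);T=np.array(m['T'])
q,_=get_image('side')
print(s['time_s'],s['ee_pos'],s['opening'],s['ft_force'])
W=np.array([wdepth((x,y),K,T,d[y,x]) for y in range(0,300) for x in range(100,540) if d[y,x]>0])
w=W[(np.hypot(*(W[:,:2]-[622,-27.5]).T)<36)&(W[:,2]>30)&(W[:,2]<110)]; t=w[w[:,2]>w[:,2].max()-7]
print(len(w),w.max(0),cv2.minEnclosingCircle(t[:,:2].astype(np.float32)))
h=np.array([664.3,95]);u=np.array([.958,.286]);v=np.array([-.286,.958]);a=(W[:,:2]-h)@u;b=(W[:,:2]-h)@v
for lo in range(110,230,20):
    k=(W[:,2]>lo)&(W[:,2]<lo+20)&(abs(b)<140)&(abs(b)>70)&(a<90)&(a>-10)
    if k.sum()>5: print('lid',lo+10,np.median(a[k]),k.sum())
save('fin',np.hstack([cv2.resize(p[60:330,180:580],(474,320)),cv2.resize(q[70:250,230:410],(320,320))]))
```

```text
20.1 [573.298 -43.238 278.647] 46.70446214659154 [ 0.764  0.469 -0.02 ]
1113 [638.694  -8.482  96.92 ] ((621.5595703125, -26.528942108154297), 18.179574966430664)
lid 120 6.485673568212855 850
lid 140 10.414996300400606 346
```

View pics/fin.png

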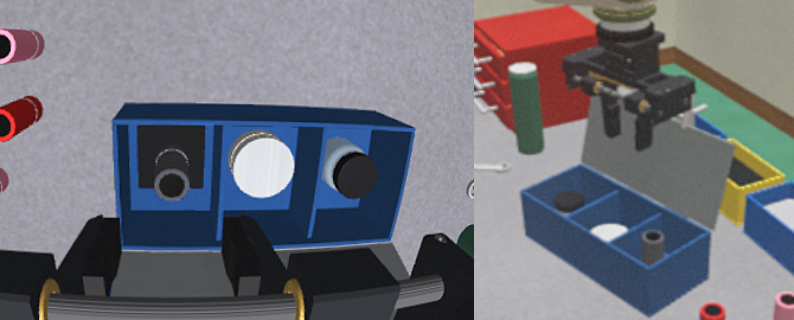

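The final view shows the socket standing on the mat at crop (172,180), with the mat visible around it. The jar and spacers are undisturbed and the lid is still leaning back. The gripper is clear, so I'm handing in.

```bash
python3 -c "
from h import *
print(job.hand_in(), get_state()['ft_force'])"
```

```text
the job is handed in; nothing more can be done
the job is handed in; nothing more can be done
```

The job was done in the order asked and handed in at about 20 s of the 72 s allowed.

- **Lid:** I pinched the handle and swung the lid over slowly until it met the buffer at about 106°. I pressed with about 5 N at the handle, roughly 8–9 N on the buffer, then let go. The later pictures show the lid still leaning back. Wrist-camera depth put it at roughly 13–15° past upright. I did not measure the buffer contact directly after letting go.
- **Socket:** I took the dark tall socket and set it down on the mat in the −y compartment. The set-down was felt: the vertical force went from −4.8 N to +9.2 N at mat height, and I eased off before releasing.
- **Last checks:** The socket's top was at about 95 mm and its centre at (621.6, −26.5), against a mat centre of (622, −27.5). It stands upright, wholly on the mat. The jar, spacers and the pieces I could see beside the case looked undisturbed. The gripper was clear of everything, with wrist force under 1 N.
- **Disagreements:**
  - Depth heights read about 2 mm high in all views.
  - The finger opening on the handle read 8–11 mm for a 12 mm bar, though the picture showed it held.
  - Forces of up to about 25 N pulled along the lid midway through the swing, and I corrected for them as it went.

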